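# Fetch the clothes-peg basket from its hook

### The job

Take the mint-green clothes-peg basket off its deep hook, lifting it past the upturned tip before drawing it away, without dragging on the hook or tipping the basket. Set it down softly, upright, inside the open end of the three-sided pine bay, a few centimetres short of the end wall, then slide it along the bay floor until it rests against the end wall and let go. Leave the white basket hanging on its hook and everything else where it is.

Things in the scene. Friction and masses are not known exactly. Their poses are not given: they have to be found in the camera images.
- mint_basket_grip (a point): Grip point of the mint-green peg basket (0.2 to 0.5 kg, pegs inside), in the upright dark-wood block on top of its frame. The block is 28 mm wide along y, 18 mm along x; its top is 19 mm above this point, its foot 32 mm below. Pinch it from above with the fingers on its y sides: the hook then lies between them. Axes: z up, y along the basket's long side, x across.
- mint_basket_mid (a point): Centre line of the mint basket, 60 mm above its underside, 115 mm below the grip point. Bin: straight-sided box 100 (x, 112 over the rims) by 130 (y) by 60 mm tall. A frame of 10 mm bar arches over it in the y-z plane; its crown's underside is 135 mm above the basket's underside, so the window under it is 75 mm tall, 105 mm wide. The hook passes through it along x.
- white_basket_mid (a point): Middle (60 mm above the underside) of the white peg basket, the same in shape, hanging on the other hook. Leave it there.
- rack: Low pine rack fixed to the table with two steel hooks. Origin on the table below the middle between the hook seats; y along the rack; hooks point to its -x (roughly to the robot). Posts at y = +-200 mm and a cross rail (top 203 mm above the table; posts 205) stand at x = +80 to +110 mm. The baskets hang at very nearly its yaw.
- hook_left (a point): Seat of the hook at rack y = +100 mm, 180 mm above the table; a basket's crown rests on it, its underside 45 mm above the table. 10 mm bar: from the seat it rises to a tip 40 mm higher and 34 mm further to the rack's -x; its underside is 10 mm below the seat. Raise a basket 42 to 58 mm (50 is the middle), then draw it off along the rack's -x; after 100 mm it is wholly clear.
- hook_right (a point): Seat of the same kind of hook at rack y = -100 mm. Which basket hangs on which hook varies.
- bay: Three-sided tray fixed to the table: white floor 8 mm thick, pine side rails 26 mm high, one pine end wall 48 mm high (from the table). Origin on the table under the middle of the inside; y along its length. Inside 124 mm wide (x = +-62) and 240 mm long; end wall at y = -120 mm, open at y = +120 mm. Basket goes in with its long side along y (either way round); home, its centre is at y = -55 mm.
- end_wall (a point): Middle of the inner face of the bay's end wall, 30 mm above the table; same axes as the bay (its inside is towards +y). The wall is rigid; sliding the basket along the floor takes about 1 to 5 N, more if it is pressed down.
- soap_bottle: Yellow soap bottle, 62 mm across, 190 mm tall; origin at its underside. Bystander.
- jar: Glass jar with red lid, 72 mm across, 100 mm tall; origin at its underside. Bystander.
- mug: Blue mug, 80 mm across, 90 mm tall; origin at its underside. Bystander.
- brush: Green washing-up brush lying on the table. Bystander.
- bowl: White bowl, 120 mm across, 50 mm tall; origin at its underside. Bystander.
There are look-alikes about, which are no part of the job. What is shaped like the part that bears mint_basket_grip but purple is not meant.

How it is judged:
On the way, in this order (a step that is already met when the one before it is completed fails the run):
1. the mint basket is off its hook and drawn clear of the rack's hook tips (x of mint_basket_mid in the frame of rack below -0.085 m and contact force between mint_basket and rack below 0.1 N), for 0.1 s.
2. the mint basket stands upright in the bay, at least 15 mm short of the end wall (y of mint_basket_mid in the frame of bay between -0.04 and 0.07 m and z of mint_basket_mid in the frame of bay below 0.072 m and contact force between mint_basket and bay above 0.3 N and angle between mint_basket_mid's own z axis and vertical below 0.12 rad), for 0.1 s.
At the end, for the whole second after the job is handed in: The mint basket stands upright (within 0.05 rad), at rest and released on the bay floor between the rails, its end against the end wall (gap at most 5 mm), its long side along the bay (within 0.15 rad). The white basket is still on its hook, within 30 mm of where it was (y of mint_basket_mid in the frame of bay between -0.06 and -0.05 m and x of mint_basket_mid in the frame of bay between -0.02 and 0.02 m and z of mint_basket_mid in the frame of bay below 0.071 m and angle between mint_basket_mid's own z axis and vertical below 0.05 rad and angle between the y axis of mint_basket_mid and the y axis of bay, either way round below 0.15 rad and linear speed of mint_basket below 0.01 m/s and distance of white_basket_mid from where it was at the start of the episode below 0.03 m); the robot touches nothing.
It fails at once if the mint basket drags on the hook or rack with more than 25 N (contact force between mint_basket and rack above 25 N).
It fails at once if the mint basket is dropped or rammed into the bay (over 60 N) (contact force between mint_basket and bay above 60 N).
It fails at once if the mint basket is tipped by more than 0.6 rad (angle between mint_basket_mid's own z axis and vertical above 0.6 rad).
It fails at once if the white basket is moved by more than 50 mm (distance of white_basket_mid from where it was at the start of the episode above 0.05 m).
It fails at once if a bystander is moved by more than 30 mm (distance of any of soap_bottle, jar, mug, brush, bowl from where it was at the start of the episode above 0.03 m).
It also fails if it takes over 58 s, if anything falls off the work surface, if the arm or the gripper's body presses on something with over 40 N, if the wrist force passes 120 N, or if a joint passes its speed limit or range.

### The arm

A 6-joint arm with a two-finger parallel gripper is mounted at the origin on the work surface. World frame = base frame: x ahead of the robot, y to its left, z up, the work surface at z = 0. Lengths are in m, angles in rad, forces in N, time in s.
With the tool pointing down it reaches from about 0.275 to 0.825 m from the base axis. Payload 5.2 kg.
Tool frame: the origin (TCP) lies midway between the tips of the shut fingers; the grasp point (between the pads) lies 19 mm behind it (bot.grip_point_offset is the distance from the TCP to the grasp point, in m); z points along the fingers, y is the line along which they close (so a half turn about z gives the same grasp; the last joint's range is limited). The gripper opens to 93 mm and grips with 3 to 60 N. Pads are 15 mm wide; open, the fingers measure 128 mm over their backs; the gripper's body (75 mm by 188 mm) begins 65 mm behind the grasp point.
Start: joints at [-1.364, 0.259, 1.535, -0, 1.348, -0.203], TCP at [0.219, -0.504, 0.219] pointing down, gripper open.
Joint ranges: [-3.14, 3.14], [-0.91, 2.08], [0.19, 2.58], [-1.22, 4.36], [0.22, 2.71], [-3.12, 3.12]. Speed limits (rad/s): [2.57, 2.57, 3.14, 3.14, 3.14, 3.14].

### API

Orientations are given as a 3x3 rotation matrix whose columns are the frame's x, y, z axes.
In Python, from plant import bot gives the robot as it stands.
- The arm moves only by the shell command python3 -m pendant 'ROWS' [FORCE]. ROWS is a JSON object of lists of equal length, an entry for each row: "translation": the shift along the tool's x, y, z in units of 40 mm (1.0 is 40 mm), a list of three; "rotation": the turn, a rotation vector about the tool's x, y, z in units of 6 degrees (1.0 is 6 degrees), a list of three; "gripper": the opening, from 0 (shut) to 1 (fully open). A call has exactly 10 rows; each row is the pose to reach, as a shift and turn from the pose commanded when the call began, along the tool's axes at that moment; what a row does not reach only later rows make up. A row lasts 1/8 s, in which the tool goes at most 62.5 mm and 10.7 degrees, less where a joint would pass 70% of its speed; a pose out of reach is approached as far as the arm can. A call with a gripper value outside its range is refused whole. The fingers move at their own pace and stop on an object; FORCE is the grip in N (left out, the last holds). Time passes only in rows, so rows that repeat a pose let the fingers close, or fill a call up. It gives the time, the measured TCP pose, the force, the opening and the grip force at its end, in the units of the state.
- bot.sense(): the state, without advancing time (a new reading comes with each control period).
- bot.grab_frame(name): name is "side" or "top"; returns a dict with "img" (384x512x3 uint8, blue, green, red), "mtx" (3x3 intrinsics, pixels), "eye" and "attitude" of the camera in the world. Camera axes: x right, y down, z forward; pixel columns grow to the right and rows downward; lengths in m; the calibration is good to about 2 mm. A picture is of the moment at which its call begins. There is no depth.
- bot.sign_off(): hands the job in; it is judged then, once.
Trained networks look in the newest picture that a camera, given by its name, has taken for a name from the list of things; names that differ only in an ending like _2 or _b are one class to them, and where a whole thing is asked for, a point or a joint stands for the part that bears it (a point fixed in the world has none). Each returns a list of dicts, best first, with "conf" (0 to 1); they miss things now and then, are a little off and sometimes report something else, mostly with a low value. They report only what shows in the picture. A call takes as long as a camera call. They do not tell look-alikes from the thing itself.
- bot.masks_of(camera, name): "mask" (384x512 bool, what is visible of it) and "pixel" ([column, row] in pixels, amid what is visible of it).
- bot.spot_point(camera, name): "pixel" ([column, row] in pixels: a listed point, or the origin of a listed thing).
The state is a dict: "t": time; "qpos": joint angles; "dq": joint speeds; "joint_efforts": joint torques, N m; "ee_pos": TCP position; "tool_rot": TCP orientation; "force": force on the tool from outside, world axes, zero at the start; "ft_torque": the same for the moment, N m; "finger_gap": finger opening in m; "grip_force": force on a finger pad.
Only numpy, scipy, OpenCV 4.12 (cv2) and the standard library are available. Lean on these libraries where they do the work, as an engineer would, in place of code of your own. Each camera call takes 0.05 s, during which the arm holds its last target. There are 200 camera calls.

## Working session

There is one attempt and no reset: what is moved stays moved. The work goes in short steps, Python scripts to look and compute and a shell command to move; the robot and the scene stay as the last step left them, time stands still between calls to the robot, and variables do not carry over. Pictures are saved under pics/ and viewed, at most 10 in all, crops included, and the job is handed in when it is done.

```bash
mkdir -p pics; cat > h.py <<'E'
import numpy as np, cv2, json
from plant import bot
def ray(f,p):
    K=np.array(f["mtx"]);R=np.array(f["attitude"]);e=np.array(f["eye"])
    d=R@np.linalg.inv(K)@np.array([p[0],p[1],1.0]);return e,d/np.linalg.norm(d)
def at_z(f,p,z):
    e,d=ray(f,p);return e+d*(z-e[2])/d[2]
def tri(fa,pa,fb,pb):
    A=np.zeros((3,3));b=np.zeros(3)
    rs=[ray(fa,pa),ray(fb,pb)]
    for e,d in rs:
        M=np.eye(3)-np.outer(d,d);A+=M;b+=M@e
    x=np.linalg.solve(A,b);return x,[float(np.linalg.norm((np.eye(3)-np.outer(d,d))@(x-e))) for e,d in rs]
def proj(f,X):
    c=np.array(f["attitude"]).T@(np.array(X)-np.array(f["eye"]));q=np.array(f["mtx"])@c;return q[:2]/q[2]
E
python3 - <<'E'
from h import *
np.set_printoptions(precision=3,suppress=True)
F={c:bot.grab_frame(c) for c in("side","top")}
for c in F:
    cv2.imwrite(f"pics/{c}0.png",F[c]["img"]); print(c,F[c]["eye"])
    for n in["mint_basket_grip","mint_basket_mid","white_basket_mid","rack","hook_left","hook_right","bay","end_wall","soap_bottle","jar","mug","brush","bowl"]:
        print(n,[(np.round(d["pixel"],1).tolist(),round(d["conf"],2)) for d in bot.spot_point(c,n)[:4]])
E
```

```text
side [-0.284 -1.13   1.173]
mint_basket_grip []
mint_basket_mid [([277.4, 196.1], 0.55)]
white_basket_mid []
rack []
hook_left []
hook_right []
bay [([300.5, 284.8], 0.74)]
end_wall [([320.0, 307.4], 0.58)]
soap_bottle [([386.2, 289.7], 0.94), ([317.5, 306.4], 0.66)]
jar [([355.1, 246.8], 0.89)]
mug []
brush [([386.6, 292.3], 0.3)]
bowl [([172.9, 211.0], 0.69)]
top [0.188 0.113 1.945]
mint_basket_grip [([244.0, 165.0], 0.8), ([112.7, 169.5], 0.57), ([198.0, 178.1], 0.18)]
mint_basket_mid [([122.7, 172.1], 0.62)]
white_basket_mid [([199.8, 180.2], 0.81)]
rack []
hook_left []
hook_right [([247.1, 167.8], 0.82), ([343.6, 250.0], 0.57), ([238.5, 233.0], 0.19)]
bay [([327.1, 209.9], 0.66)]
end_wall [([357.7, 215.3], 0.91), ([175.6, 244.5], 0.6)]
soap_bottle [([365.2, 162.9], 0.9)]
jar [([313.8, 151.9], 0.69)]
mug [([345.3, 252.0], 0.88)]
brush [([239.3, 229.8], 0.63), ([199.7, 178.8], 0.19)]
bowl [([176.3, 247.2], 0.61)]
```

View pics/side0.png

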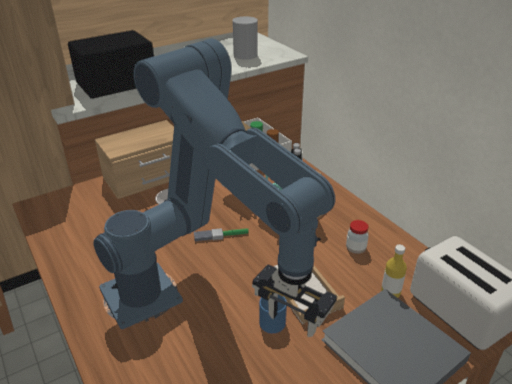

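View pics/top0.png

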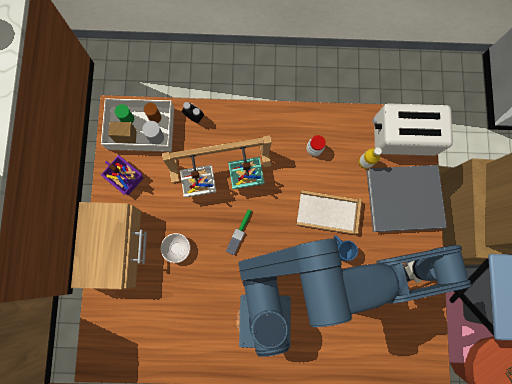

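Top view: mint basket with its block at about (246,165), white basket (198,180), purple look-alike basket (122,175). The bay is at (328,212), with its end wall at right (360,215). In the side view the arm hides the rack. I'll work out positions from the top and crop in close.

```bash
python3 - <<'E'
from h import *
np.set_printoptions(precision=3,suppress=True)
f=bot.grab_frame("top")
im=f["img"][125:270,155:395]
cv2.imwrite("pics/crop1.png",cv2.resize(im,None,fx=3.3,fy=3.3,interpolation=cv2.INTER_CUBIC))
print("grip",at_z(f,(244,165),.175+.0+.045-.0),"mid",at_z(f,(246.5,173),.105),"white",at_z(f,(199,180),.105))
for n,z in[("bay",0),("soap_bottle",0),("jar",0),("mug",0),("bowl",0),("end_wall",.03)]:
    d=bot.spot_point("top",n)[:1]
    for q in d: print(n,q["pixel"],at_z(f,q["pixel"],z))
for n in("mint_basket_mid","bay","rack"):
    for q in bot.masks_of("top",n)[:3]:
        ys,xs=np.where(q["mask"]); print(n,q["conf"],q["pixel"],xs.min(),xs.max(),ys.min(),ys.max(),cv2.minAreaRect(np.c_[xs,ys].astype(np.float32)))
E
```

```text
grip [0.596 0.102 0.22 ] mid [0.59  0.091 0.105] white [0.555 0.283 0.105]
bay [327.6, 209.0] [ 0.466 -0.261  0.   ]
soap_bottle [365.3, 164.4] [ 0.666 -0.428  0.   ]
jar [194.3, 178.6] [0.582 0.313 0.   ]
mug [341.0, 249.9] [ 0.294 -0.316  0.   ]
bowl [174.2, 247.2] [0.287 0.383 0.   ]
end_wall [345.5, 251.8] [ 0.285 -0.328  0.03 ]
mint_basket_mid 0.88 [246.7, 174.5] 228 263 158 188 ((245.40383911132812, 172.01922607421875), (28.829069137573242, 32.55527877807617), 78.69007110595703)
mint_basket_mid 0.73 [121.1, 174.3] 102 141 156 194 ((121.1294174194336, 174.18235778808594), (37.31203842163086, 27.44170570373535), 40.60129928588867)
mint_basket_mid 0.57 [329.5, 210.2] 298 361 191 233 ((328.6833801269531, 211.7775115966797), (61.907413482666016, 36.2445182800293), 8.530765533447266)
bay 0.81 [328.0, 210.5] 297 360 191 232 ((328.4378662109375, 212.22705078125), (61.345279693603516, 36.079345703125), 8.972626686096191)
rack 0.76 [216.4, 151.0] 162 270 136 181 ((217.93853759765625, 158.99478149414062), (30.383535385131836, 109.4884033203125), 80.8194580078125)
```

View pics/crop1.png

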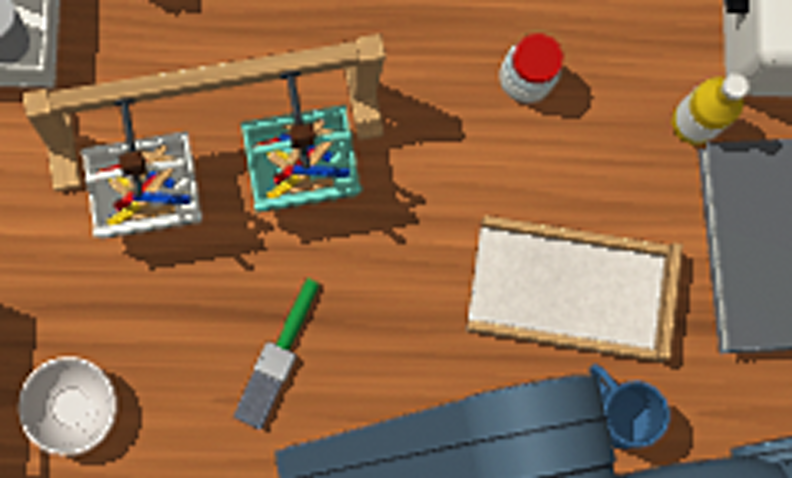

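Candidates for the mint basket's block: the block on the mint basket (246,166), the block on the white basket (195,174), and the purple basket (122,175). I choose (246,166): mint rim, hanging on the right hook at rack −y. Next I'll get the tool orientation and fit the rack and bay coarsely.

```bash
cat >> h.py <<'E'
from scipy.optimize import minimize
def frame(p): # x,y,yaw -> T(local pts)
    c,s=np.cos(p[2]),np.sin(p[2]);R=np.array([[c,-s,0],[s,c,0],[0,0,1]])
    return lambda L:(R@np.atleast_2d(np.array(L,float)).T).T+np.array([p[0],p[1],0])
def hullfit(fs,masks,locs,p0,hull=True,free=3):
    S=16
    def iou(p):
        T=frame(p);tot=0
        for f,m,l in zip(fs,masks,locs):
            W=T(l);q=np.array([proj(f,w) for w in W]);q=cv2.convexHull(q.astype(np.float32))[:,0]
            c=np.zeros((384*2,512*2),np.uint8);cv2.fillPoly(c,[np.round((q*2+.5)*S).astype(np.int32)],1,cv2.LINE_8,4)
            M=cv2.resize(m.astype(np.uint8),None,fx=2,fy=2,interpolation=cv2.INTER_NEAREST)
            tot+=(c&M).sum()/max(1,(c|M).sum())
        return -tot/len(fs)
    sim=np.array([p0]+[np.array(p0)+d for d in np.diag([.01,.01,.06])])
    r=minimize(iou,p0,method="Nelder-Mead",options=dict(initial_simplex=sim,xatol=2e-4,fatol=1e-4))
    return r.x,-r.fun
def big(m):
    n,l,s,_=cv2.connectedComponentsWithStats(m.astype(np.uint8));return l==1+np.argmax(s[1:,4])
E
python3 - <<'E'
from h import *
np.set_printoptions(precision=3,suppress=True)
s=bot.sense();print(s["tool_rot"],s["ee_pos"],s["t"])
f=bot.grab_frame("top");im=f["img"].astype(int)
a=at_z(f,(166.5,156.2),.205);b=at_z(f,(267.1,139.5),.205);d=a-b;yaw=np.arctan2(-d[0],d[1])
m=(a+b)/2;o=m[:2]-.095*np.array([np.cos(yaw),np.sin(yaw)]);print("rack",o,yaw,np.linalg.norm(d))
T=frame([*o,yaw]);print("hookR",T([0,-.1,.18]),"hookL",T([0,.1,.18]))
M=bot.masks_of("top","bay")[0]["mask"];h=cv2.cvtColor(f["img"],cv2.COLOR_BGR2HSV)
fl=big(M&(h[...,1]<50)&(h[...,2]>120));print(fl.sum())
loc=[[.062,-.12,.008],[.062,.12,.008],[-.062,.12,.026],[-.062,-.12,.026]]
print("bay",hullfit([f],[fl],[loc],[.46,-.26,-.17]))
E
```

```text
[[ 0.917  0.398  0.   ]
 [ 0.398 -0.917 -0.   ]
 [ 0.     0.    -1.   ]] [ 0.219 -0.504  0.219] 1.9
rack [0.572 0.19 ] 0.20098048766792048 0.3973844095874672
hookR [[0.592 0.092 0.18 ]] hookL [[0.552 0.288 0.18 ]]
1565
bay (array([ 0.451, -0.253, -0.149]), np.float64(0.9572085889570552))
```

```bash
python3 -m pendant '{"translation":[[0,0,-1],[0.6,-0.6,-2.2],[1.6,-1.4,-3.4],[2.6,-2.4,-4.4],[3.6,-3.3,-5.2],[4.6,-4.2,-5.8],[5.5,-5,-5.8],[6.4,-5.8,-5.8],[7,-6.3,-5.8],[7.2,-6.5,-5.8]],"rotation":[[0,0,0],[0,0,0.2],[0,0,0.4],[0,0,0.7],[0,0,1],[0,0,1.3],[0,0,1.6],[0,0,1.8],[0,0,2],[0,0,2]],"gripper":[1,1,1,1,1,1,1,1,1,1]}'; python3 -c "
from plant import bot;print(bot.sense()['tool_rot'])"
```

```text
t: 3.25
ee_pos: [0.3801, -0.1498, 0.451]
tool_rot: [[0.979, 0.202, 0.001], [0.202, -0.979, -0.0], [0.001, 0.001, -1.0]]
force: [-0.5, -0.8, 0.0]
finger_gap: 0.0931
grip_force: 0.0
[[ 9.79437164e-01  2.01748409e-01  6.48555490e-04]
 [ 2.01748696e-01 -9.79437233e-01 -4.12538271e-04]
 [ 5.51990455e-04  5.34900539e-04 -9.99999705e-01]]
```

```bash
python3 -m pendant '{"translation":[[0,-0.6,0],[0.1,-1.8,0],[0.2,-3,0],[0.2,-4.2,0],[0.3,-5.4,0],[0.3,-6.6,0],[0.4,-7.8,0],[0.4,-8.8,0],[0.4,-9.3,0],[0.4,-9.3,0]],"rotation":[[0,0,0],[0,0,0],[0,0,0],[0,0,0],[0,0,0],[0,0,0],[0,0,0],[0,0,0],[0,0,0],[0,0,0]],"gripper":[1,1,1,1,1,1,1,1,1,1]}'
python3 - <<'E'
from h import *
np.set_printoptions(precision=3,suppress=True)
F={c:bot.grab_frame(c) for c in("side","top")}
P={}
for c in F:
    for n in["mint_basket_grip","mint_basket_mid","hook_right","bay","end_wall"]:
        r=bot.spot_point(c,n); print(c,n,[(np.round(d["pixel"],1).tolist(),round(d["conf"],2)) for d in r[:3]])
i=F["side"]["img"]; a=i[150:340,200:440]; b=F["top"]["img"][125:270,155:395]
v=np.vstack([a,b]); cv2.imwrite("pics/c2.png",cv2.resize(a,None,fx=3.1,fy=3.1,interpolation=cv2.INTER_CUBIC))
E
```

```text
t: 4.5
ee_pos: [0.3214, 0.2169, 0.4505]
tool_rot: [[0.98, 0.201, -0.0], [0.201, -0.98, -0.0], [-0.0, 0.0, -1.0]]
force: [0.2, 0.1, 0.1]
finger_gap: 0.0928
grip_force: 0.0
side mint_basket_grip [([278.2, 167.7], 0.83), ([208.4, 122.7], 0.78)]
side mint_basket_mid [([274.7, 195.9], 0.74), ([204.1, 148.3], 0.71), ([276.0, 181.6], 0.4)]
side hook_right [([277.5, 177.4], 0.97), ([275.7, 195.0], 0.2)]
side bay [([299.9, 288.1], 0.71)]
side end_wall [([318.3, 305.0], 0.85), ([246.0, 174.9], 0.58)]
top mint_basket_grip [([245.9, 165.7], 0.77), ([111.4, 170.4], 0.57), ([326.8, 210.2], 0.19)]
top mint_basket_mid [([247.6, 170.3], 0.89), ([119.2, 174.2], 0.8)]
top hook_right [([248.8, 168.8], 0.67), ([198.9, 178.5], 0.2)]
top bay [([325.5, 210.0], 0.58), ([247.6, 167.7], 0.34)]
top end_wall [([355.2, 217.9], 0.57)]
```

View pics/c2.png

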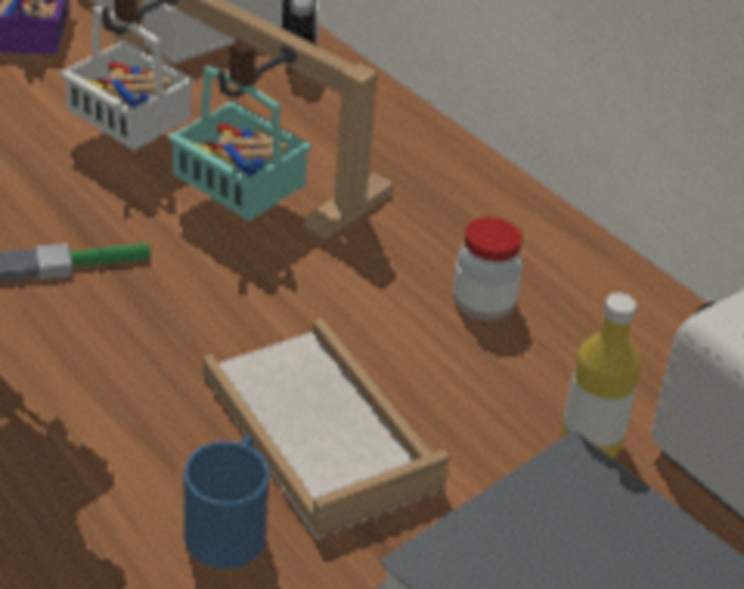

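The side crop shows the mint block at pixel (278,169), hanging on its hook. The bay is clear, with its end wall nearest the camera; jar and mug stand well apart from it. Now I'll fit block and bay in both views.

```bash
python3 - <<'E'
from h import *
np.set_printoptions(precision=4,suppress=True)
F={c:bot.grab_frame(c) for c in("side","top")};fs,ft=F["side"],F["top"]
print("tri grip",tri(fs,(278.2,168),ft,(245.9,165.7)))
print("tri mid",tri(fs,(274.7,195.9),ft,(247.6,170.3)))
print("tri bay",tri(fs,(299.9,288.1),ft,(325.5,210)))
H={c:cv2.cvtColor(F[c]["img"],cv2.COLOR_BGR2HSV) for c in F}
fl={};bl={};mt={}
for c,ctr in(("side",(278,169)),("top",(246.5,166))):
    h=H[c].astype(int);M=bot.masks_of(c,"bay")[0]["mask"]
    fl[c]=big(M&(h[...,1]<50)&(h[...,2]>100))
    Y,X=np.mgrid[:384,:512]
    bl[c]=big((abs(X-ctr[0])<10)&(abs(Y-ctr[1])<10)&(h[...,2]<95)&((h[...,0]<14)|(h[...,0]>170))&(h[...,1]>70))
    near=(abs(X-ctr[0])<30)&(Y-ctr[1]<55)&(Y>ctr[1]-20)&(h[...,0]>75)&(h[...,0]<95)&(h[...,1]>60)
    mt[c]=near
    ys,xs=np.where(bl[c]);print(c,fl[c].sum(),"block",bl[c].sum(),xs.min(),xs.max(),ys.min(),ys.max(),xs.mean(),ys.mean(),"mint",near.sum())
lt=[[.062,-.12,.008],[.062,.12,.008],[-.062,.12,.026],[-.062,-.12,.026]]
ls=[[.062,-.09,.008],[.062,.12,.008],[-.062,.12,.026],[-.062,-.1037,.026]]
print("bay T",hullfit([ft],[fl["top"]],[lt],[.455,-.255,-.15]))
print("bay S",hullfit([fs],[fl["side"]],[ls],[.455,-.255,-.15]))
print("bay both",hullfit([fs,ft],[fl["side"],fl["top"]],[ls,lt],[.455,-.255,-.15]))
# mint: hull of basket incl. rim (z .045-.105) excluding frame: fit hull of mint pixels + arch crown
def hm(m):
    c=cv2.convexHull(np.argwhere(m)[:,::-1].astype(np.int32));o=np.zeros(m.shape,np.uint8);cv2.fillConvexPoly(o,c,1);return o>0
box=[[x,y,z] for x in(-.056,.056) for y in(-.065,.065) for z in(.100,.105)]+[[x,y,.045] for x in(-.05,.05) for y in(-.065,.065)]+[[0,y,.19] for y in(-.0525,.0525)]
print("mint",hullfit([fs,ft],[hm(big(cv2.dilate(mt[c].astype(np.uint8),np.ones((3,3)))>0)&mt[c]) for c in("side","top")],[box]*2,[.595,.095,.2]))
bb=[[x,y,z] for x in(-.009,.009) for y in(-.014,.014) for z in(.188,.239)]
print("block",hullfit([fs,ft],[bl["side"],bl["top"]],[bb]*2,[.595,.095,.2]))
E
```

```text
tri grip (array([0.5948, 0.0941, 0.2229]), [0.0021482619346388913, 0.002148261934638933])
tri mid (array([0.593 , 0.0905, 0.1054]), [0.00907637621438441, 0.00907637621438441])
tri bay (array([ 0.4568, -0.2508, -0.0082]), [0.0060845816813051585, 0.006084581681305031])
side 1680 block 116 269 283 163 176 276.2241379310345 169.19827586206895 mint 762
top 1567 block 44 242 250 162 169 246.0909090909091 165.54545454545453 mint 471
bay T (array([ 0.4508, -0.253 , -0.1256]), np.float64(0.9542473692237303))
bay S (array([ 0.4525, -0.2556, -0.1337]), np.float64(0.9447678546074116))
bay both (array([ 0.4524, -0.2537, -0.1368]), np.float64(0.9505141443268978))
mint (array([0.5937, 0.0948, 0.2034]), np.float64(0.9545743961390467))
block (array([0.5951, 0.0937, 0.2304]), np.float64(0.6129560860595343))
```

```bash
python3 -m pendant '{"translation":[[0.5,0.4,0],[1.5,1.1,0],[2.5,1.8,0.4],[3.4,2.5,1],[4.3,3.1,1.6],[5.1,3.7,2.2],[5.7,4.1,2.8],[6,4.3,3.2],[6.06,4.37,3.26],[6.06,4.37,3.26]],"rotation":[[0,0,0],[0,0,0],[0,0,0],[0,0,0],[0,0,0],[0,0,0],[0,0,0],[0,0,0],[0,0,0],[0,0,0]],"gripper":[1,1,1,1,1,1,1,1,1,1]}'
python3 - <<'E'
from h import *
np.set_printoptions(precision=4,suppress=True)
f=bot.grab_frame("side");s=bot.sense();R=np.array(s["tool_rot"]);p=np.array(s["ee_pos"]);print(p,R[:,1])
d=np.array([.594,.0945,.201])-p;print("to go units",R.T@d/.04)
a=f["img"][110:260,200:350];cv2.imwrite("pics/c3.png",cv2.resize(a,None,fx=4,fy=4,interpolation=cv2.INTER_CUBIC)); print(proj(f,p),proj(f,[.594,.0945,.22]))
E
```

```text
t: 6.55
ee_pos: [0.5934, 0.0938, 0.3211]
tool_rot: [[0.98, 0.199, 0.001], [0.199, -0.98, 0.0], [0.001, 0.0, -1.0]]
force: [0.2, -0.2, 0.5]
finger_gap: 0.0926
grip_force: 0.0
[0.5934 0.094  0.3217] [ 0.1997 -0.9799  0.0002]
to go units [ 0.0112 -0.0107  3.0168]
[277.967  144.2999] [277.3651 168.8312]
```

View pics/c3.png

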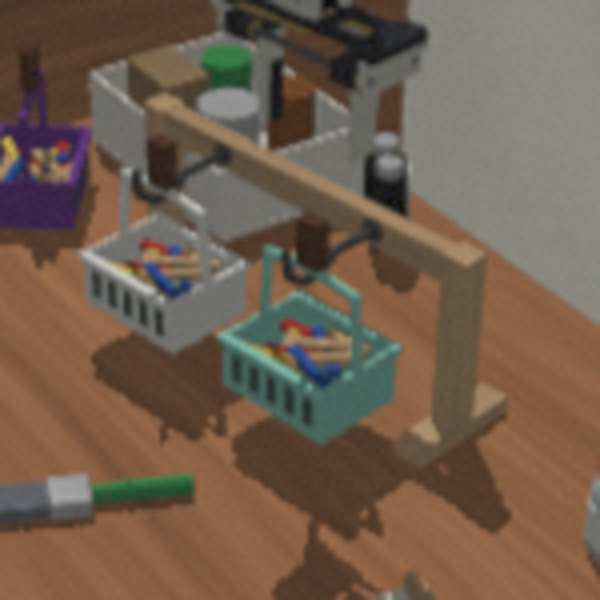

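The open fingers straddle the mint block (pixel 278,169) with their midpoint at (279,143), directly above it. I'll descend and grip.

```bash
python3 -m pendant '{"translation":[[0,0,0.5],[0,0,1.2],[0,0,1.8],[0,0,2.3],[0,0,2.7],[0,0,2.9],[0,0,3],[0,0,3],[0,0,3],[0,0,3]],"rotation":[[0,0,0],[0,0,0],[0,0,0],[0,0,0],[0,0,0],[0,0,0],[0,0,0],[0,0,0],[0,0,0],[0,0,0]],"gripper":[1,1,1,1,1,1,1,1,1,0.7]}' 30
python3 -m pendant '{"translation":[[0,0,0],[0,0,0],[0,0,0],[0,0,0],[0,0,0],[0,0,0],[0,0,0],[0,0,0],[0,0,0],[0,0,0]],"rotation":[[0,0,0],[0,0,0],[0,0,0],[0,0,0],[0,0,0],[0,0,0],[0,0,0],[0,0,0],[0,0,0],[0,0,0]],"gripper":[0.55,0.5,0.45,0.4,0.35,0.3,0.2,0.1,0,0]}' 30
```

```text
t: 7.85
ee_pos: [0.594, 0.0934, 0.2007]
tool_rot: [[0.98, 0.199, 0.001], [0.199, -0.98, 0.0], [0.001, 0.0, -1.0]]
force: [-0.5, -0.8, -1.2]
finger_gap: 0.0868
grip_force: 0.0
t: 9.1
ee_pos: [0.5937, 0.0937, 0.2003]
tool_rot: [[0.98, 0.199, 0.0], [0.199, -0.98, 0.0], [0.0, -0.0, -1.0]]
force: [-0.7, 1.3, 0.7]
finger_gap: 0.0281
grip_force: 30.0
```

Gripped, with the gap at 28 mm as expected. Now lift 50 mm straight up.

```bash
python3 -m pendant '{"translation":[[0,0,-0.1],[0,0,-0.25],[0,0,-0.4],[0,0,-0.6],[0,0,-0.8],[0,0,-1],[0,0,-1.15],[0,0,-1.25],[0,0,-1.25],[0,0,-1.25]],"rotation":[[0,0,0],[0,0,0],[0,0,0],[0,0,0],[0,0,0],[0,0,0],[0,0,0],[0,0,0],[0,0,0],[0,0,0]],"gripper":[0,0,0,0,0,0,0,0,0,0]}'
python3 - <<'E'
from h import *
f=bot.grab_frame("side")
a=f["img"][110:260,200:350];cv2.imwrite("pics/c4.png",cv2.resize(a,None,fx=4,fy=4,interpolation=cv2.INTER_CUBIC))
E
```

```text
t: 10.35
ee_pos: [0.5935, 0.0934, 0.2499]
tool_rot: [[0.98, 0.199, -0.001], [0.199, -0.98, 0.0], [-0.001, -0.0, -1.0]]
force: [0.1, 1.3, -2.3]
finger_gap: 0.0277
grip_force: 30.0
```

View pics/c4.png

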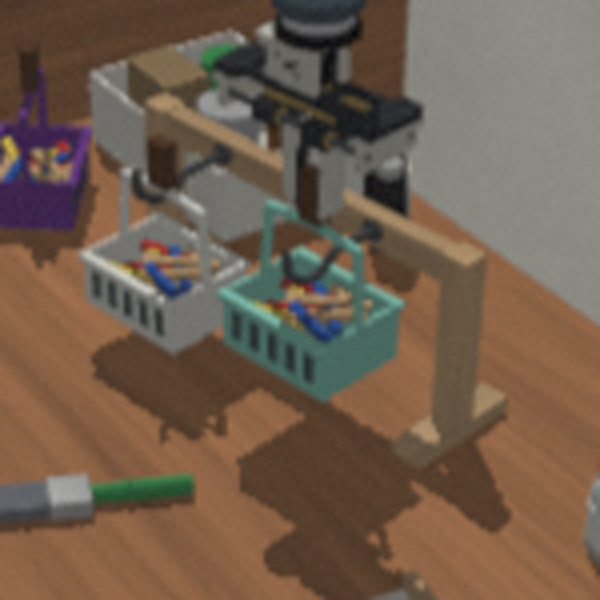

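The mint basket hangs level in the gripper with the hook free inside the window (hook at crop 310,270). Now draw it off along rack −x.

```bash
python3 -m pendant '{"translation":[[-0.15,0,0],[-0.4,0,0],[-0.75,0,0],[-1.1,0,0],[-1.5,0,0],[-1.9,0,0],[-2.3,0,0],[-2.65,0,0],[-2.9,0,0],[-3,0,0]],"rotation":[[0,0,0],[0,0,0],[0,0,0],[0,0,0],[0,0,0],[0,0,0],[0,0,0],[0,0,0],[0,0,0],[0,0,0]],"gripper":[0,0,0,0,0,0,0,0,0,0]}'
python3 - <<'E'
from h import *
from scipy.optimize import least_squares
np.set_printoptions(precision=4,suppress=True)
s=bot.sense();p=np.array(s["ee_pos"]);R=np.array(s["tool_rot"]);print(p,s["force"])
F={c:bot.grab_frame(c) for c in("side","top")}
# bay edges: fit straight lines to floor mask borders, match to model edges
obs=[]
E_={"top":{"far":([.062,-.12,.008],[.062,.12,.008]),"near":([-.062,-.12,.026],[-.062,.12,.026]),"open":([-.062,.12,.008],[.062,.12,.008]),"wall":([-.062,-.12,.008],[.062,-.12,.008])},
"side":{"far":([.062,-.12,.008],[.062,.12,.008]),"near":([-.062,-.12,.026],[-.062,.12,.026]),"open":([-.062,.12,.008],[.062,.12,.008]),"wall":([-.062,-.12,.048],[.062,-.12,.048])}}
p0=[.4524,-.2537,-.137];pts=[]
for c,f in F.items():
    h=cv2.cvtColor(f["img"],cv2.COLOR_BGR2HSV);M=bot.masks_of(c,"bay")[0]["mask"];fl=big(M&(h[...,1]<50)&(h[...,2]>100))
    cn=max(cv2.findContours(cv2.resize(fl.astype(np.uint8),None,fx=4,fy=4,interpolation=cv2.INTER_LINEAR),cv2.RETR_EXTERNAL,cv2.CHAIN_APPROX_NONE)[0],key=len)[:,0]/4-.375
    T=frame(p0)
    for n,(a,b) in E_[c].items():
        A,B=[proj(f,w) for w in T([a,b])];u=(B-A)/np.linalg.norm(B-A);nn=np.array([-u[1],u[0]])
        t=(cn-A)@u/np.linalg.norm(B-A);d=(cn-A)@nn
        k=(t>.2)&(t<.8)&(abs(d)<4);pts.append((f,a,b,cn[k],c+n))
def res(p,full=False):
    T=frame(p);o=[]
    for f,a,b,q,n in pts:
        A,B=[proj(f,w) for w in T([a,b])];u=(B-A)/np.linalg.norm(B-A);o.append((q-A)@np.array([-u[1],u[0]]))
    if full:return [(pt[4],len(x),round(float(np.mean(x)),2)) for pt,x in zip(pts,o)]
    return np.concatenate(o)
r=least_squares(res,p0,loss="soft_l1");print("bay",r.x);print(res(r.x,True))
E
```

```text
t: 11.65
ee_pos: [0.4756, 0.0694, 0.2504]
tool_rot: [[0.98, 0.199, 0.0], [0.199, -0.98, 0.0], [0.0, 0.0, -1.0]]
force: [0.6, -0.6, -3.0]
finger_gap: 0.0279
grip_force: 30.0
[0.4756 0.0694 0.2504] [ 0.5536 -0.5693 -3.0025]
bay [ 0.4521 -0.2542 -0.1321]
[('sidefar', 160, 0.1), ('sidenear', 163, 0.1), ('sideopen', 91, 0.08), ('sidewall', 107, -0.22), ('topfar', 144, -0.53), ('topnear', 148, 0.2), ('topopen', 73, 0.36), ('topwall', 72, -0.27)]
```

```bash
python3 -m pendant '{"translation":[[-0.03,0.1,0],[-0.1,0.35,0],[-0.2,0.75,0],[-0.35,1.2,0],[-0.45,1.7,0],[-0.6,2.2,0],[-0.75,2.7,0],[-0.9,3.2,0],[-1.05,3.7,0],[-1.2,4.2,0]],"rotation":[[0,0,0],[0,0,0],[0,0,0],[0,0,0],[0,0,0],[0,0,0],[0,0,0],[0,0,0],[0,0,0],[0,0,0]],"gripper":[0,0,0,0,0,0,0,0,0,0]}'
python3 -m pendant '{"translation":[[-0.15,0.5,0],[-0.3,1,0],[-0.42,1.5,0],[-0.56,2,0],[-0.7,2.5,0],[-0.84,3,0],[-0.95,3.4,0],[-1.02,3.65,0],[-1.06,3.8,0],[-1.07,3.83,0]],"rotation":[[0,0,0.2],[0,0,0.5],[0,0,0.9],[0,0,1.3],[0,0,1.7],[0,0,2.1],[0,0,2.5],[0,0,2.9],[0,0,3.1],[0,0,3.18]],"gripper":[0,0,0,0,0,0,0,0,0,0]}'
python3 - <<'E'
from h import *
np.set_printoptions(precision=4,suppress=True)
f=bot.grab_frame("side");s=bot.sense();p=np.array(s["ee_pos"]);R=np.array(s["tool_rot"])
y=-.133;d=np.array([.452+np.sin(-y)*-.01,-.254-np.cos(y)*.01,.164])-p;print(p,R[:,1],"units",R.T@d/.04, "yaw err deg",np.degrees(np.arctan2(-R[0,1],-R[1,1])-np.arctan2(np.sin(-y),np.cos(y))) )
a=f["img"][170:340,220:400];cv2.imwrite("pics/c5.png",cv2.resize(a,None,fx=3.5,fy=3.5,interpolation=cv2.INTER_CUBIC))
E
```

```text
t: 13.1
ee_pos: [0.4621, -0.1065, 0.2503]
tool_rot: [[0.98, 0.198, -0.0], [0.198, -0.98, -0.0], [-0.0, 0.0, -1.0]]
force: [-0.7, 0.5, -2.3]
finger_gap: 0.0278
grip_force: 30.0
t: 14.35
ee_pos: [0.4511, -0.2633, 0.2502]
tool_rot: [[0.991, -0.133, -0.0], [-0.133, -0.991, 0.0], [-0.0, -0.0, -1.0]]
force: [0.2, -0.1, -3.1]
finger_gap: 0.0276
grip_force: 30.0
[ 0.4511 -0.2632  0.2502] [-0.1327 -0.9912 -0.0003] units [-0.0069  0.0203  2.1554] yaw err deg 0.00755581562551117
```

View pics/c5.png

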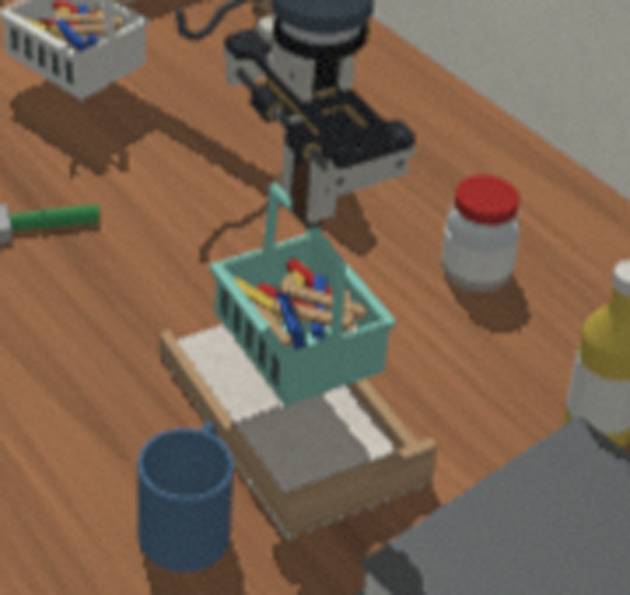

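The basket hangs level above the bay, lined up with the rails. Lower it to about 7 mm above the floor, then creep down.

```bash
python3 -m pendant '{"translation":[[0,0,0.15],[0,0,0.4],[0,0,0.7],[0,0,1],[0,0,1.3],[0,0,1.55],[0,0,1.75],[0,0,1.9],[0,0,2],[0,0,2]],"rotation":[[0,0,0],[0,0,0],[0,0,0],[0,0,0],[0,0,0],[0,0,0],[0,0,0],[0,0,0],[0,0,0],[0,0,0]],"gripper":[0,0,0,0,0,0,0,0,0,0]}'
python3 -m pendant '{"translation":[[0,0,0.02],[0,0,0.04],[0,0,0.06],[0,0,0.08],[0,0,0.1],[0,0,0.12],[0,0,0.13],[0,0,0.14],[0,0,0.15],[0,0,0.15]],"rotation":[[0,0,0],[0,0,0],[0,0,0],[0,0,0],[0,0,0],[0,0,0],[0,0,0],[0,0,0],[0,0,0],[0,0,0]],"gripper":[0,0,0,0,0,0,0,0,0,0]}'
```

```text
t: 15.65
ee_pos: [0.451, -0.2632, 0.1701]
tool_rot: [[0.991, -0.132, -0.0], [-0.132, -0.991, 0.0], [-0.0, -0.0, -1.0]]
force: [-0.7, -0.3, -3.6]
finger_gap: 0.0278
grip_force: 30.0
t: 16.9
ee_pos: [0.451, -0.2633, 0.1642]
tool_rot: [[0.991, -0.132, -0.0], [-0.132, -0.991, 0.0], [-0.0, -0.0, -1.0]]
force: [-0.2, 0.5, -2.0]
finger_gap: 0.0276
grip_force: 30.0
```

```bash
python3 -m pendant '{"translation":[[0,0,0.005],[0,0,0.01],[0,0,0.015],[0,0,0.02],[0,0,0.025],[0,0,0.03],[0,0,0.035],[0,0,0.035],[0,0,0.035],[0,0,0.035]],"rotation":[[0,0,0],[0,0,0],[0,0,0],[0,0,0],[0,0,0],[0,0,0],[0,0,0],[0,0,0],[0,0,0],[0,0,0]],"gripper":[0,0,0,0,0,0,0,0,0,0]}'
python3 -c "
from h import *
for i in range(4):
    bot.grab_frame('side');print(np.round(bot.sense()['force'],1),np.round(bot.sense()['ee_pos'],4))"
```

```text
t: 18.15
ee_pos: [0.4511, -0.2632, 0.1636]
tool_rot: [[0.991, -0.132, 0.001], [-0.132, -0.991, -0.0], [0.001, 0.0, -1.0]]
force: [-1.8, 2.0, 5.9]
finger_gap: 0.028
grip_force: 30.0
[-1.9  1.8  4.9] [ 0.4512 -0.2632  0.1636]
[-1.6  2.1  5.4] [ 0.4511 -0.2632  0.1636]
[-1.1  3.4  5.1] [ 0.4511 -0.2632  0.1636]
[-2.1  2.7  5.4] [ 0.4511 -0.2632  0.1636]
```

Firm contact at about 8 N net. Ease it slightly and slide toward the wall (tool +y).

```bash
python3 -m pendant '{"translation":[[0,0,-0.015],[0,0.08,-0.015],[0,0.2,-0.015],[0,0.32,-0.015],[0,0.44,-0.015],[0,0.56,-0.015],[0,0.68,-0.015],[0,0.78,-0.015],[0,0.86,-0.015],[0,0.9,-0.015]],"rotation":[[0,0,0],[0,0,0],[0,0,0],[0,0,0],[0,0,0],[0,0,0],[0,0,0],[0,0,0],[0,0,0],[0,0,0]],"gripper":[0,0,0,0,0,0,0,0,0,0]}'
python3 -m pendant '{"translation":[[0,0.02,0],[0,0.04,0],[0,0.06,0],[0,0.08,0],[0,0.1,0],[0,0.12,0],[0,0.14,0],[0,0.16,0],[0,0.16,0],[0,0.16,0]],"rotation":[[0,0,0],[0,0,0],[0,0,0],[0,0,0],[0,0,0],[0,0,0],[0,0,0],[0,0,0],[0,0,0],[0,0,0]],"gripper":[0,0,0,0,0,0,0,0,0,0]}'
```

```text
t: 19.6
ee_pos: [0.4465, -0.2992, 0.1636]
tool_rot: [[0.991, -0.133, 0.001], [-0.133, -0.991, 0.0], [0.001, -0.0, -1.0]]
force: [-0.0, 5.7, 7.3]
finger_gap: 0.0279
grip_force: 30.0
t: 20.85
ee_pos: [0.4454, -0.3055, 0.1635]
tool_rot: [[0.991, -0.132, 0.0], [-0.132, -0.991, -0.0], [0.0, 0.0, -1.0]]
force: [0.5, 3.7, 3.8]
finger_gap: 0.0278
grip_force: 30.0
```

```bash
python3 -m pendant '{"translation":[[0,0.01,0],[0,0.02,0],[0,0.03,0],[0,0.04,0],[0,0.05,0],[0,0.06,0],[0,0.07,0],[0,0.08,0],[0,0.08,0],[0,0.08,0]],"rotation":[[0,0,0],[0,0,0],[0,0,0],[0,0,0],[0,0,0],[0,0,0],[0,0,0],[0,0,0],[0,0,0],[0,0,0]],"gripper":[0,0,0,0,0,0,0,0,0,0]}'
```

```text
t: 22.1
ee_pos: [0.4449, -0.3087, 0.1636]
tool_rot: [[0.991, -0.132, -0.0], [-0.132, -0.991, -0.0], [-0.0, 0.0, -1.0]]
force: [-1.2, 3.5, 5.7]
finger_gap: 0.0277
grip_force: 30.0
```

```bash
python3 -m pendant '{"translation":[[0,0.01,0],[0,0.02,0],[0,0.03,0],[0,0.04,0],[0,0.05,0],[0,0.06,0],[0,0.06,0],[0,0.06,0],[0,0.06,0],[0,0.06,0]],"rotation":[[0,0,0],[0,0,0],[0,0,0],[0,0,0],[0,0,0],[0,0,0],[0,0,0],[0,0,0],[0,0,0],[0,0,0]],"gripper":[0,0,0,0,0,0,0,0,0,0]}'
python3 - <<'E'
from h import *
f=bot.grab_frame("side");print(bot.sense()["ee_pos"],bot.sense()["force"])
a=f["img"][200:340,240:380];cv2.imwrite("pics/c6.png",cv2.resize(a,None,fx=4.2,fy=4.2,interpolation=cv2.INTER_CUBIC))
E
```

```text
t: 23.35
ee_pos: [0.4448, -0.3093, 0.1638]
tool_rot: [[0.991, -0.132, 0.0], [-0.132, -0.991, 0.003], [-0.0, -0.003, -1.0]]
force: [0.2, 8.6, 9.9]
finger_gap: 0.0277
grip_force: 30.0
[ 0.44484056 -0.30930469  0.16377862] [ 0.87980882 10.1577648   9.49926807]
```

View pics/c6.png

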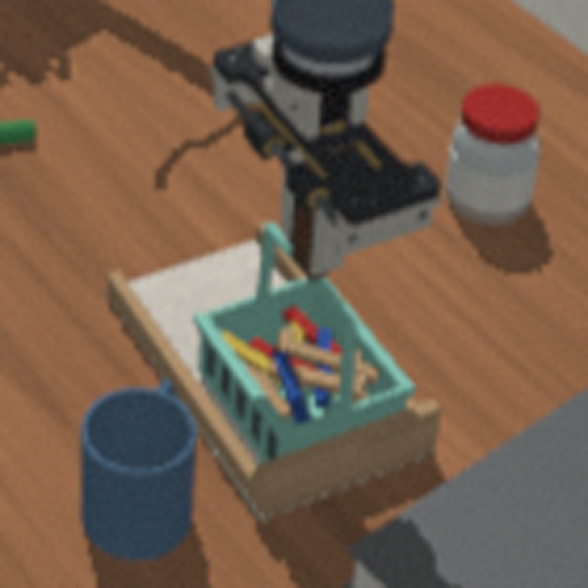

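The basket sits in the bay against the end wall: the arm stalled at bay y ≈ −56 mm, and the force rose to 10 N. Relax the push, release and retreat upward.

```bash
python3 -m pendant '{"translation":[[0,-0.01,0],[0,-0.02,0],[0,-0.03,-0.01],[0,-0.03,-0.01],[0,-0.03,-0.01],[0,-0.03,-0.01],[0,-0.03,-0.01],[0,-0.03,-0.01],[0,-0.03,-0.01],[0,-0.03,-0.01]],"rotation":[[0,0,0],[0,0,0],[0,0,0],[0,0,0],[0,0,0],[0,0,0],[0,0,0],[0,0,0],[0,0,0],[0,0,0]],"gripper":[0,0,0,0.15,0.35,0.5,0.6,0.7,0.7,0.7]}'
python3 -m pendant '{"translation":[[0,0,0],[0,0,0],[0,0,-0.1],[0,0,-0.4],[0,0,-0.9],[0,0,-1.5],[0,0,-2.2],[0,0,-2.9],[0,0,-3.4],[0,0,-3.6]],"rotation":[[0,0,0],[0,0,0],[0,0,0],[0,0,0],[0,0,0],[0,0,0],[0,0,0],[0,0,0],[0,0,0],[0,0,0]],"gripper":[0.7,0.7,0.7,0.7,0.7,0.7,0.7,0.7,0.7,0.7]}'
python3 - <<'E'
from h import *
f=bot.grab_frame("side");bot.grab_frame("top")
for c in("side","top"):
    print([(d["pixel"],d["conf"]) for d in bot.spot_point(c,"white_basket_mid")[:2]])
a=f["img"][140:340,190:390];cv2.imwrite("pics/c7.png",cv2.resize(a,None,fx=3,fy=3,interpolation=cv2.INTER_CUBIC))
E
```

```text
t: 24.65
ee_pos: [0.4449, -0.3097, 0.1639]
tool_rot: [[0.991, -0.132, 0.0], [-0.132, -0.991, -0.0], [0.0, 0.0, -1.0]]
force: [0.0, -0.8, -0.1]
finger_gap: 0.0654
grip_force: 0.0
t: 25.9
ee_pos: [0.4453, -0.3101, 0.3101]
tool_rot: [[0.991, -0.132, 0.002], [-0.132, -0.991, -0.002], [0.003, 0.002, -1.0]]
force: [0.2, -0.0, 0.3]
finger_gap: 0.0652
grip_force: 0.0
[([244.4, 175.0], 0.9)]
[([199.0, 178.2], 0.57)]
```

View pics/c7.png

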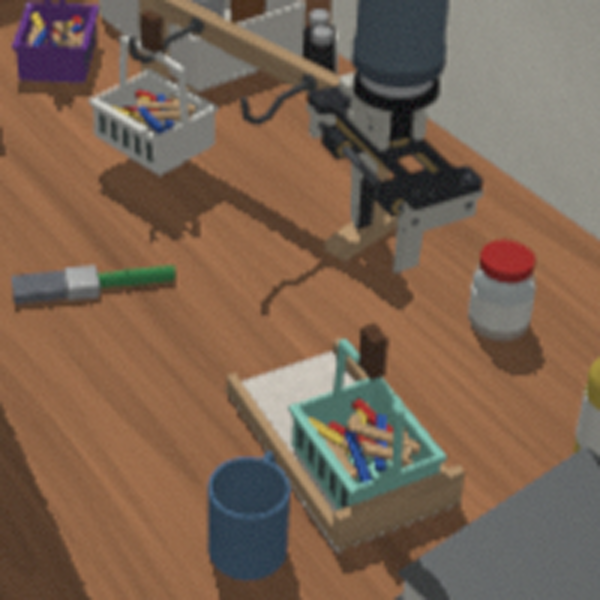

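The mint basket stands upright against the end wall (crop 365,440) and is released. The white basket still hangs on its hook, the bystanders are in place and the gripper is clear. Handing in.

```bash
python3 -c "
from plant import bot;print(bot.sign_off())"
```

```text
the job is handed in; nothing more can be done
None
```

I handed the job in: the mint basket is off its hook and stands upright in the bay against the end wall, let go. The white basket still hangs on its hook and nothing else I could see in the last picture has moved; the hand-in gave no verdict.

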